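Zero the height dial of a coin inspection stand and set it three clicks up

ROBOT

A 6-joint arm with a two-finger parallel gripper is mounted at the origin on the work surface. World frame = base frame: x ahead of the robot, y to its left, z up, the work surface at z = 0. Lengths are in m, angles in degrees, forces in N, time in s.
With the tool pointing down it reaches from about 0.4 to 0.825 m from the base axis. Payload 7 kg.
Tool frame: the origin (TCP) lies at the centre of the arm's flange, where the gripper is bolted on; the fingertips stand 178 mm ahead of it and the grasp point (between the pads) lies 159 mm ahead of it; x points along the fingers, y is the direction in which the jaws open and shut, and the axes are right-handed (so a half turn about x gives the same grasp; the last joint's range is limited). The gripper opens to 88 mm and grips with 3 to 60 N. Pads are 19 mm wide; open, the fingers measure 130 mm over their backs; the gripper's body (78 mm by 193 mm) begins 47 mm behind the grasp point.
Start: joints at [86.752, 20.546, 0.682, 0, -70.136, -16.507], TCP at [0.228, 0.635, 0.405] pointing down, gripper open.
Joint ranges: [-176.03, 176.03], [-82.01, 121.73], [-58.28, 71.71], [-173.87, 95.51], [-174.79, -0.11], [-173.66, 173.66]. Speed limits (degrees/s): [136.94, 136.94, 172.46, 180, 180, 180].

INTERFACE

Orientations are given as [roll, pitch, yaw] about the fixed x, y, z axes, in that order (R = Rz(yaw) Ry(pitch) Rx(roll)).
In Python, from plant import ctrl gives the robot as it stands. The module is installed in compiled form; this text tells all that it offers.
- The arm moves only by the shell command python3 -m inch 'ROWS'. ROWS is JSON, one flat list of numbers, 7 for each row, row after row: the shift along the tool's x, y, z in m, then the turn, a rotation vector about the tool's x, y, z in degrees, then the finger opening in m, from 0 to 0.0876. In form: [dx, dy, dz, rx, ry, rz, hand, dx, dy, dz, rx, ry, rz, hand, ...]. A call has 1 to 20 rows; each row shifts and turns the pose as measured when the row begins, along the tool's axes as they then stand; what a row does not reach is not made up. A row lasts 1/8 s, in which the tool goes at most 62.5 mm and 10.7 degrees, less where a joint would pass 70% of its speed; a pose out of reach is approached as far as the arm can. A call with a gripper value outside its range is refused whole. The fingers move at their own pace and stop on an object; the grip force is fixed at half the most. Time passes only in rows, so rows that do not move let the fingers close. It gives the time, the measured TCP pose, the force and the opening at its end, in the units of the state.
- ctrl.get_obs(): the state, without advancing time (a new reading comes with each control period).
- ctrl.snapshot(name): name is "side" or "top"; returns a dict with "color" (480x640x3 uint8, red, green, blue), "depth" (480x640 float32, m along the optical axis (not along the pixel's ray), 0 where there is no reading), "K" (3x3 intrinsics, pixels), "k1" (the pictures are not rectified: a ray, as slopes to the right and down, at radius r is drawn at 1 + k1 r^2 times it, then the intrinsics apply), "position" and "attitude" of the camera in the world. Camera axes: x right, y up, looking along -z (the intrinsics and any distortion apply to the point x, -y, -z); pixel columns grow to the right and rows downward; lengths in m; the calibration is good to about 2 mm. A picture is of the moment at which its call begins.
- ctrl.close_job(): hands the job in, once; it reports no verdict.
The state is a dict: "clock": time; "joint_pos": joint angles; "qvel": joint speeds; "tau": joint torques, N m; "tool_pos": TCP position; "orientation": TCP orientation; "force": force on the tool from outside, world axes, zero at the start; "moment": the same for the moment, N m; "opening": finger opening in m.
Only numpy, scipy, OpenCV 4.12 (cv2) and the standard library are available. Lean on these libraries where they do the work, as an engineer would, in place of code of your own. Each camera call takes 0.05 s, during which the arm holds its last target.

TASK

Zero the height dial of the coin inspection stand: turn it clockwise until you feel its end stop, without forcing it past, then turn it back anticlockwise exactly three clicks. Then push the lock lever beside it all the way over, away from the robot, let go of everything, and leave the coin holders and other things on the desk where they are.

Things in the scene. Friction and masses are not known exactly. Their poses are not given: they have to be found in the camera images.
- stand: Grey inspection stand, fixed to the desk: flat base 240 mm deep (x) by 380 mm wide (y), top 50 mm above the desk. Origin under the base's centre; x away from the robot, y to its left, z up. In this frame the dial is at x -50, y -140 mm, the lever at -50, 0, the stage at 20, 125 under a camera head (radius 20 mm, 145 to 232 mm up) on a column at 104, 125, 235 mm tall.
- dial_grip (a point): Grip point of the black height dial, on its upright axis, 88 mm above the desk: 10 mm under the top of its upright wing grip, a bar 46 mm long, 14 mm thick, 64 to 98 mm above the desk. x along the bar (white mark on top at the -x end), y across it, z up; turns with the grip. Below: the dial's disc, 48 mm across, top 64 mm above the desk, and a plain aluminium collar 68 mm across, top at 55 mm.
- wing: The wing grip itself, origin on the axis, 64 mm above the desk, axes as dial_grip. Turning: 16 clicks a turn (22.5 degrees each); the dial springs into each click, takes 0.15 N m to leave it, and centres itself when let go. It starts 2 to 4 clicks anticlockwise of a hard end stop, itself a click position, which lies elsewhere each time, is unmarked and can only be felt.
- pin_top (a point): Top of a steel overload pin, 7 mm across, in the middle of the bar's top; 102 mm above the desk at rest. The wing sits on its disc by a springy shaft and twists 0.4 rad per N m (0.06 rad at a click; at the stop the disc stays and the twist grows). The pin shows the twist: up 1 mm per 0.1 rad clockwise, down anticlockwise. Over 2 mm (0.2 rad, 0.5 N m) either way the dial is forced and damaged.
- stage_top (a point): Centre of the top of the coin holder clipped on the black stage, 75 mm above the desk with the dial at its stop. The dial raises it by only 0.5 mm a click (1.5 mm after three clicks back), well below the noise of the pose readings. Axes as the stand's.
- lock (a joint): Angle of the lock lever, rad: 0 to 0.15 at the start (leaning towards the robot, unlocked), 1.0 at its far end (leaning away from the robot, locked). It stays where it is left; about 1.5 N at the ball moves it.
- lock_tip (a point): Centre of the lever's black ball, radius 13 mm, on a steel rod 10 mm thick, 50 mm from the hinge. Hinge 72 mm above the desk along the stand's y, through its x -50, y 0 mm; the ball swings from 24 mm on the robot's side of the hinge to 24 mm beyond, 116 mm above the desk at both ends, 122 mm midway. Below it a block 70 x 50 mm, its hinge barrel's top 85 mm above the desk.
- slab_a: Loose bystander: a clear plastic coin holder lying flat, 84 x 60 x 8 mm, origin under its centre, x along its 84 mm side. On the desk on the robot's side of the stand.
- slab_b: Loose bystander: a clear plastic coin holder lying flat, 84 x 60 x 8 mm, origin under its centre, x along its 84 mm side. On the desk on the robot's side of the stand.
- slab_c: Loose bystander: a clear plastic coin holder lying flat, 84 x 60 x 8 mm, origin under its centre, x along its 84 mm side. To the right of the stand.
- slab_d: Loose bystander: a clear plastic coin holder lying flat, 84 x 60 x 8 mm, origin under its centre, x along its 84 mm side. To the right of the stand.
- capsule: Loose bystander: round clear coin capsule, 44 mm across, 9 mm high, lying on the stand's base; origin under its centre.
- loupe: Loose bystander: black eye loupe, 42 mm across, 38 mm high, standing on the desk to the left; origin under its centre.
- ruler: Loose bystander: white scale ruler, 300 x 26 x 12 mm, on the desk to the left; origin under its centre, x along it.

How it is judged (in metres and radians):
On the way, in this order (a step that is already met when the one before it is completed fails the run):
1. the dial is turned clockwise to its end stop (z of stage_top in the frame of stand below 0.07507 m), for 0.2 s.
2. the dial stands three clicks back from the stop (z of stage_top in the frame of stand between 0.07635 and 0.07665 m), for 0.3 s.
3. the lock lever is thrown to its far end (value of joint lock above 0.85 rad), for 0.2 s.
At the end, for the whole second after the job is handed in: The dial rests three clicks anticlockwise of its end stop (within 0.3 of a click: stage 1.35 to 1.65 mm above its height at the stop) and the lock lever is at its far end (over 0.85 rad), at rest (all of step 2 and value of joint lock above 0.85 rad and velocity of joint lock below 0.05 rad/s); the robot touches nothing.
It fails at once if the dial is forced (its wing grip twisted on its shaft by more than 0.2 rad, 0.5 N m: overload pin 2 mm up or down) (z of pin_top in the frame of stand above 0.104 m or z of pin_top in the frame of stand below 0.1 m).
It fails at once if a coin holder or another bystander is moved by more than 15 mm (distance of any of slab_a, slab_b, slab_c, slab_d, capsule, loupe, ruler from where it was at the start of the episode above 0.015 m).
It also fails if it takes over 69 s, if anything falls off the work surface, if the arm or the gripper's body presses on something with over 40 N, if the wrist force passes 120 N, or if a joint passes its speed limit or range.

## Working session

There is one attempt and no reset: what is moved stays moved. The work goes in short steps, Python scripts to look and compute and a shell command to move; the robot and the scene stay as the last step left them, time stands still between calls to the robot, and variables do not carry over. Pictures are saved under pics/ and viewed, and the job is handed in when it is done.

```bash
mkdir -p pics; ls; python3 - <<'E'
from plant import ctrl
import cv2
o=ctrl.get_obs();print(o)
for n in("side","top"):
    s=ctrl.snapshot(n);cv2.imwrite(f"pics/{n}0.png",s["color"][:,:,::-1]);print(n,s["K"],s["k1"],s["position"],s["attitude"])
E
```

```text
pics
{'clock': 0.0, 'joint_pos': array([ 8.67512945e+01,  2.05908528e+01,  6.31493675e-01, -2.05726926e-02,
       -7.01349071e+01, -1.65079750e+01]), 'qvel': array([ 0.03841427, -0.11136175, -0.04922352,  0.07613144,  0.06581429,
        0.13615688]), 'tau': array([-8.50701781e-04, -5.82715201e+01,  2.93045032e+01,  6.99696243e+00,
        6.78741460e-03, -1.82759322e-04]), 'tool_pos': array([0.22808882, 0.63507418, 0.40371026]), 'orientation': array([  94.91573739,   89.90376978, -104.84794984]), 'force': array([ 0.04701101, -0.68106159,  0.30341333]), 'moment': array([ 0.03014371, -0.01218025, -0.02312723]), 'opening': 0.08792539960895104}
side [[442.19704847   0.         320.06253686]
 [  0.         442.19704847 236.48903608]
 [  0.           0.           1.        ]] -0.04230521987171501 [ 0.1955811  -0.72328157  1.00725608] [ 41.61922955  -0.76979082 -22.2891167 ]
top [[540.96799528   0.         326.56733693]
 [  0.         540.96799528 241.75387261]
 [  0.           0.           1.        ]] 0.026622667956725233 [ 3.54528126e-01 -5.03518859e-04  1.23905321e+00] [  8.90552971   0.72526254 -89.98147167]
```

View pics/side0.png

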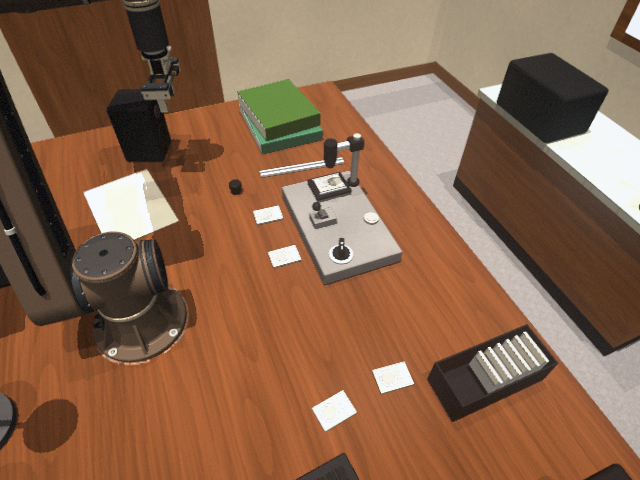

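View pics/top0.png

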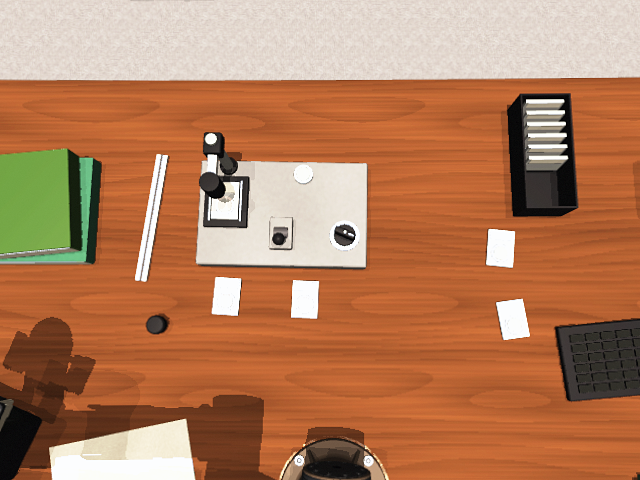

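The side view shows the stand with its dial at about (341,252) and lever at about (320,210). In the top view the dial is at (344,235), the lever ball at (279,238), and the base corners at roughly (200,162), (367,163), (366,268) and (197,265). Next I'll measure these and zoom in.

```bash
cat > h.py <<'E'
import numpy as np, cv2
from scipy.spatial.transform import Rotation as Rn
from plant import ctrl
def Rm(a): return Rn.from_euler('xyz',a,degrees=True).as_matrix()
def dist(s): return np.array([s["k1"],0,0,0,0.])
def onplane(s,uv,z):
    uv=np.atleast_2d(np.array(uv,float))
    p=cv2.undistortPoints(uv[:,None],np.array(s["K"]),dist(s))[:,0]
    d=np.c_[p[:,0],-p[:,1],-np.ones(len(p))]@Rm(s["attitude"]).T
    c=np.array(s["position"]); t=(z-c[2])/d[:,2]
    return c+t[:,None]*d
def proj(s,P):
    q=(np.atleast_2d(P)-np.array(s["position"]))@Rm(s["attitude"])
    q=q*[1,-1,-1]
    return cv2.projectPoints(q,np.zeros(3),np.zeros(3),np.array(s["K"]),dist(s))[0][:,0]
def crop(s,u,v,w,h,k,name):
    c=s["color"][v:v+h,u:u+w,::-1]
    cv2.imwrite(name,cv2.resize(c,None,fx=k,fy=k,interpolation=cv2.INTER_CUBIC))
E
python3 - <<'E'
from h import *
t=ctrl.snapshot("top");s=ctrl.snapshot("side")
crop(t,260,205,120,75,6,"pics/t1.png");crop(s,290,190,100,80,7,"pics/s1.png")
g=cv2.cvtColor(t["color"],cv2.COLOR_RGB2HSV)
m=((g[...,1]<60)&(g[...,2]>90)).astype(np.uint8);m[:130]=0;m[290:]=0;m[:,:190]=0;m[:,380:]=0
m=cv2.morphologyEx(m,cv2.MORPH_CLOSE,np.ones((25,25)))
cs=cv2.findContours(m,0,2)[0]; c=max(cs,key=cv2.contourArea)
ep=cv2.approxPolyDP(c,6,True)[:,0];print(ep)
print(onplane(t,ep,.05))
W=onplane(t,[[344,235],[279,238]],.06);print(W)
E
```

```text
[[205 136]
 [196 263]
 [214 265]
 [214 289]
 [240 289]
 [242 265]
 [291 266]
 [292 289]
 [318 289]
 [319 266]
 [365 267]
 [365 163]
 [217 161]
 [216 136]]
[[ 0.78715497  0.29389904  0.05      ]
 [ 0.49370833  0.30378611  0.05      ]
 [ 0.48919044  0.26376338  0.05      ]
 [ 0.43616172  0.26199753  0.05      ]
 [ 0.43608206  0.204822    0.05      ]
 [ 0.48909594  0.20175415  0.05      ]
 [ 0.48672545  0.093236    0.05      ]
 [ 0.43596073  0.09049327  0.05      ]
 [ 0.43591917  0.03338134  0.05      ]
 [ 0.48665248  0.03131462  0.05      ]
 [ 0.48433193 -0.07021565  0.05      ]
 [ 0.72191997 -0.0727051   0.05      ]
 [ 0.72767261  0.26455082  0.05      ]
 [ 0.78710533  0.26862676  0.05      ]]
[[ 0.55433124 -0.02403633  0.06      ]
 [ 0.54786414  0.11965165  0.06      ]]
```

View pics/t1.png

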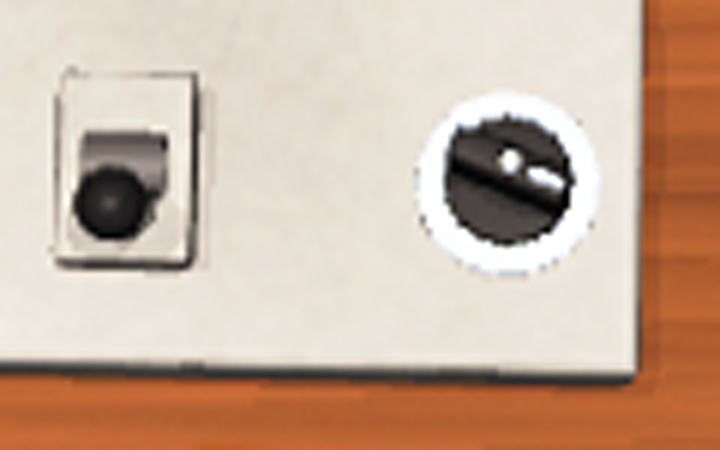

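View pics/s1.png

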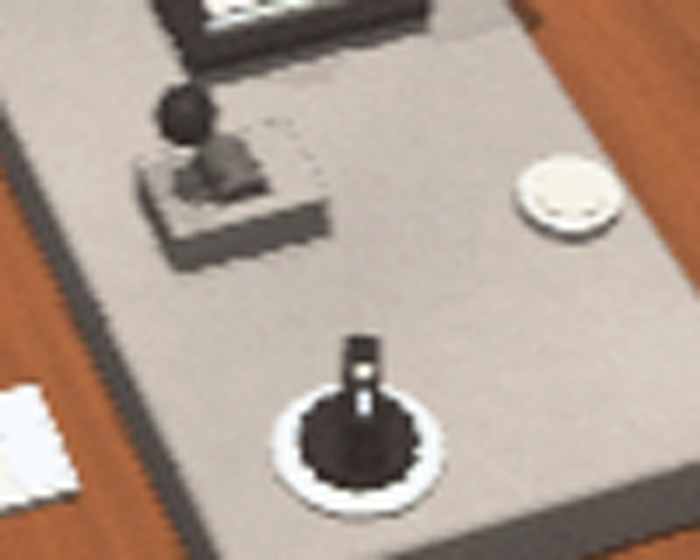

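Top crop: the collar is centred near (344.5,235.7) in full pixels, the pin near (345,231.5), and the white mark lies to its lower right (−y). Next I'll refine these.

```bash
python3 - <<'E'
from h import *
t=ctrl.snapshot("top");s=ctrl.snapshot("side")
def blobs(S,u,v,w,h,thr):
    g=S["color"][v:v+h,u:u+w].min(2)
    n,l,st,c=cv2.connectedComponentsWithStats((g>thr).astype(np.uint8))
    return [(np.round(c[i]+[u,v],2),st[i,4]) for i in range(1,n)]
# collar ellipse top view
g=t["color"][205:270,320:375].min(2); 
def collar(S,u,v,w,h,thr=235):
    g=(S["color"][v:v+h,u:u+w].min(2)>thr).astype(np.uint8)
    c=max(cv2.findContours(g,0,1)[0],key=cv2.contourArea)
    e=cv2.fitEllipse(cv2.convexHull(c)); return np.array(e[0])+[u,v],e[1]
ct=collar(t,325,215,40,42); cs=collar(s,325,238,32,32)
print(ct,onplane(t,ct[0],.055)); print(cs,onplane(s,cs[0],.055))
print("top",blobs(t,335,222,20,18,110)); print("side",blobs(s,334,233,16,22,120))
b=onplane(t,[[365.5,267.5],[365.5,163],[196.5,264.5]],.05);print(b)
E
```

```text
(array([344.2441597 , 235.00652504]), (29.75083351135254, 30.41790008544922)) [[ 0.55516286 -0.02467764  0.055     ]]
(array([340.67594814, 253.41965103]), (18.06620979309082, 23.285207748413086)) [[ 0.55783026 -0.02486231  0.055     ]]
top [(array([345.34, 223.98]), np.int32(86)), (array([344.5, 231.5]), np.int32(12)), (array([350.5 , 234.31]), np.int32(16))]
side [(array([341.84, 239.38]), np.int32(192)), (array([341.5, 247. ]), np.int32(6)), (array([349., 254.]), np.int32(1))]
[[ 0.4832227  -0.07130548  0.05      ]
 [ 0.72191525 -0.07384041  0.05      ]
 [ 0.49036602  0.30255132  0.05      ]]
```

```bash
python3 - <<'E'
from h import *
t=ctrl.snapshot("top");s=ctrl.snapshot("side")
p=onplane(t,[344.5,231.5],.102)[0];m=onplane(t,[350.5,234.31],.098)[0]
print(p,m,np.degrees(np.arctan2(*(m-p)[[1,0]])))
ms=onplane(s,[341.5,247],.098)[0]; ps=onplane(s,[341.6,243],.102)[0];print(ps,ms,np.degrees(np.arctan2(*(ms-ps)[[1,0]])))
# ball: dark blob
for S,(u,v,w,h) in((t,(270,230,20,18)),(s,(308,198,18,14))):
    g=S["color"][v:v+h,u:u+w].max(2); k=(g<60).astype(np.uint8)
    n,l,st,c=cv2.connectedComponentsWithStats(k);i=1+np.argmax(st[1:,4]);uv=c[i]+[u,v];print(uv,st[i],onplane(S,uv,.118))
# bar edges in top view: dark pixel PCA of top plane brightness printed
crop(t,328,218,34,34,18,"pics/t2.png")
crop(s,325,234,32,34,18,"pics/s2.png")
E
```

```text
[ 0.55478336 -0.02429927  0.102     ] [ 0.5493625  -0.03717932  0.098     ] -112.82489347549726
[ 0.55716059 -0.02692236  0.102     ] [ 0.5526776  -0.03675413  0.098     ] -114.51155522943549
[278.2972973  238.48648649] [  3   3  13  12 111] [[0.53732001 0.1152046  0.118     ]]
[316.11764706 208.05882353] [ 5  8  7  5 17] [[0.53700415 0.10782197 0.118     ]]
```

View pics/t2.png

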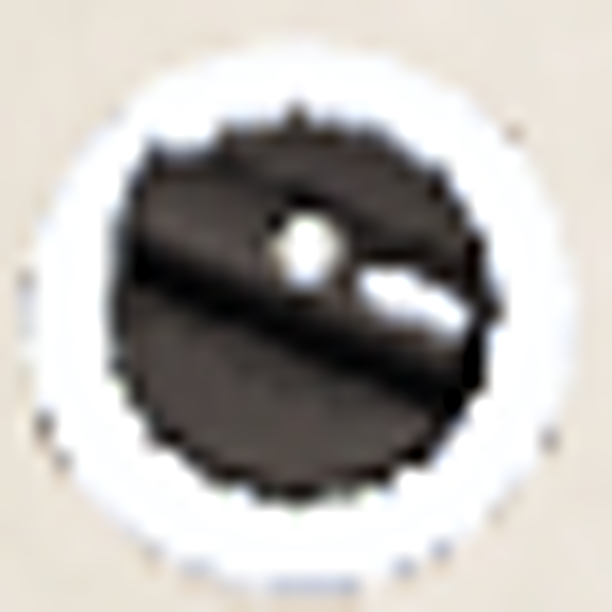

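View pics/s2.png

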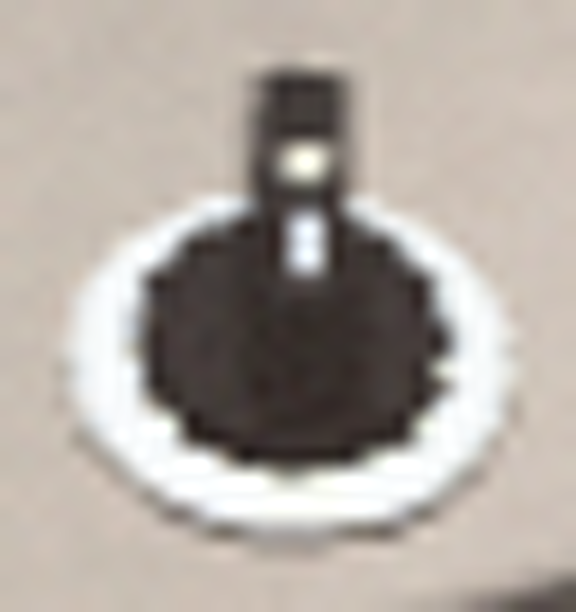

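```bash
cat >> h.py <<'E'
def st(tgt=None,head=None):
    o=ctrl.get_obs();R=Rm(o["orientation"]);p=np.array(o["tool_pos"])
    hd=np.degrees(np.arctan2(R[1,1],R[0,1]))
    print("t",round(o["clock"],2),"p",p.round(4),"x",R[:,0].round(3),"yhead",round(hd,2),"q",np.round(o["joint_pos"],1),"op",round(o["opening"],4))
    print("F",np.round(o["force"],2),"M",np.round(o["moment"],3),"axial",round(float(np.dot(o["moment"],-R[:,0])),3))
    if tgt is not None: print("shift tool",(R.T@(np.array(tgt)-p)).round(4))
    if head is not None:
        Rt=np.array([[0,np.cos(np.radians(head)),0],[0,np.sin(np.radians(head)),0],[-1,0,0]]);Rt[:,2]=np.cross(Rt[:,0],Rt[:,1])
        print("rotvec tool",np.degrees(Rn.from_matrix(R.T@Rt).as_rotvec()).round(2))
E
python3 - <<'E'
from h import *
for h in (157,-23): st([.5555,-.0248,.40],h)
E
```

```text
t 0.4 p [0.2281 0.6352 0.4045] x [-0. -0. -1.] yhead -109.76 q [ 86.8  20.6   0.7  -0.  -70.1 -16.5] op 0.0878
F [0.01 0.08 0.26] M [-0.018 -0.009 -0.001] axial -0.001
shift tool [ 0.0047  0.5105 -0.5312]
rotvec tool [ 9.324e+01 -1.000e-02 -1.000e-02]
t 0.4 p [0.2281 0.6352 0.4045] x [-0. -0. -1.] yhead -109.76 q [ 86.8  20.6   0.7  -0.  -70.1 -16.5] op 0.0878
F [0.01 0.08 0.26] M [-0.018 -0.009 -0.001] axial -0.001
shift tool [ 0.0047  0.5105 -0.5312]
rotvec tool [-8.676e+01  1.000e-02 -1.000e-02]
```

```bash
python3 -m inch '[-0.05,0,0,0,0,0,0.0876, 0,0.0365,-0.038,0,0,0,0.0876, 0,0.0365,-0.038,0,0,0,0.0876, 0,0.0365,-0.038,0,0,0,0.0876, 0,0.0365,-0.038,0,0,0,0.0876, 0,0.0365,-0.038,0,0,0,0.0876, 0,0.0365,-0.038,0,0,0,0.0876, 0,0.0365,-0.038,0,0,0,0.0876, 0,0.0365,-0.038,0,0,0,0.0876, 0,0.0365,-0.038,0,0,0,0.0876, 0,0.0365,-0.038,0,0,0,0.0876, 0,0.0365,-0.038,0,0,0,0.0876]'
python3 -c "
from h import *
st([.5555,-.0248,.40],157)"
```

```text
clock: 1.9
tool_pos: [0.4911, 0.1028, 0.4579]
orientation: [-128.8, 89.7, 31.9]
force: [1.2, 0.4, 0.3]
opening: 0.0876
t 1.9 p [0.4911 0.1028 0.4579] x [ 0.005  0.003 -1.   ] yhead -109.35 q [ 34.3   2.  -15.9   0.  -71.8  36.3] op 0.0876
F [1.19 0.38 0.3 ] M [ 0.125 -0.089  0.007] axial 0.007
shift tool [ 0.0578  0.0993 -0.1028]
rotvec tool [9.364e+01 5.000e-02 3.800e-01]
```

```bash
python3 -m inch '[0,0.05,-0.0515,0,0,0,0.0876, 0,0.05,-0.0515,0,0,0,0.0876, 0,0,0,10.4,0,0,0.0876, 0,0,0,10.4,0,0,0.0876, 0,0,0,10.4,0,0,0.0876, 0,0,0,10.4,0,0,0.0876, 0,0,0,10.4,0,0,0.0876, 0,0,0,10.4,0,0,0.0876, 0,0,0,10.4,0,0,0.0876, 0,0,0,10.4,0,0,0.0876, 0,0,0,10.4,0,0,0.0876, 0,0,0,0,0,0,0.0876]'
python3 -c "
from h import *
st([.5555,-.0248,.247],157)"
```

```text
clock: 3.4
tool_pos: [0.5471, -0.0156, 0.4586]
orientation: [-35.9, 89.5, 28.2]
force: [-0.1, -1.1, -0.0]
opening: 0.0875
t 3.4 p [ 0.5471 -0.0156  0.4586] x [ 0.007  0.004 -1.   ] yhead 154.08 q [ 18.8   6.5 -10.7  -0.1 -72.3 -44.7] op 0.0875
F [-0.09 -1.08 -0.02] M [ 0.087 -0.068  0.024] axial 0.024
shift tool [ 0.2116 -0.0105 -0.006 ]
rotvec tool [-2.92  0.38  0.29]
```

```bash
python3 -m inch '[0.04,-0.0105,-0.006,-2.9,0.38,0.3,0.0876, 0.05,0,0,0,0,0,0.0876, 0.05,0,0,0,0,0,0.0876, 0,0,0,0,0,0,0.0876]'
python3 - <<'E'
from h import *
st([.5555,-.0248,.249],157)
t=ctrl.snapshot("top");s=ctrl.snapshot("side")
crop(t,290,180,110,90,7,"pics/t3.png");crop(s,270,170,130,110,6,"pics/s3.png")
E
```

```text
clock: 3.9
tool_pos: [0.5551, -0.0257, 0.3173]
orientation: [-58.2, 89.8, 10.0]
force: [-0.3, -0.3, 0.7]
opening: 0.0876
t 3.9 p [ 0.5551 -0.0257  0.3173] x [ 0.004  0.001 -1.   ] yhead 158.19 q [ 17.6  13.6 -21.5   0.  -54.7 -39.4] op 0.0876
F [-0.33 -0.29  0.71] M [ 0.011 -0.063  0.035] axial 0.035
shift tool [0.0683 0.0002 0.0009]
rotvec tool [1.19 0.13 0.2 ]
```

View pics/s3.png

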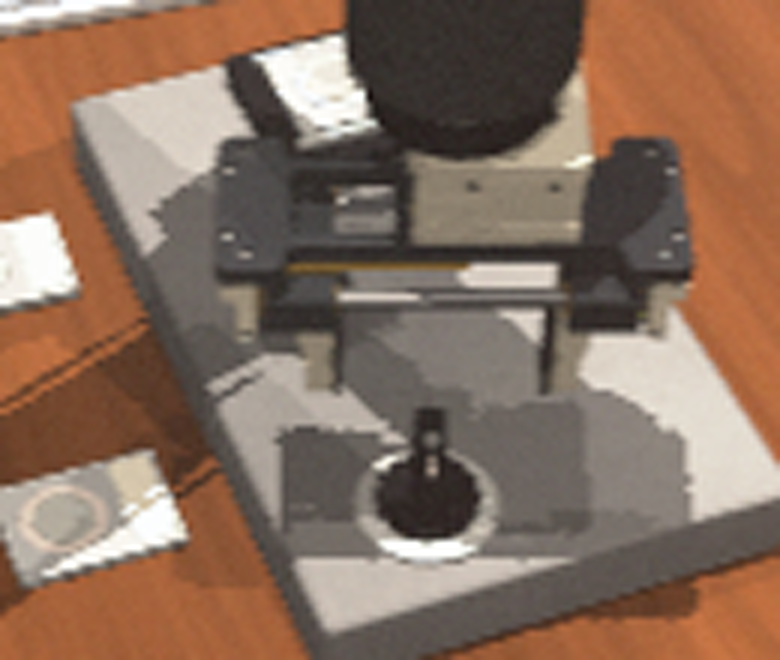

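The side view shows the open jaws straddling the bar (bar top near crop (430,410)), fingers across it. Next I'll descend and close.

```bash
python3 -m inch '[0.04,0,0.0005,1.2,0.1,0.2,0.0876, 0.028,0,0.0004,0,0,0,0.0876, 0,0,0,0,0,0,0.0876]'
python3 - <<'E'
from h import *
st([.5555,-.0248,.249],157)
E
```

```text
clock: 4.38
tool_pos: [0.5624, -0.0234, 0.2615]
orientation: [-57.6, 88.7, 9.7]
force: [0.0, -0.6, 0.6]
opening: 0.0875
t 4.38 p [ 0.5624 -0.0234  0.2615] x [ 0.022  0.004 -1.   ] yhead 157.27 q [ 17.6  17.5 -24.8   0.2 -46.5 -40.5] op 0.0875
F [ 0.05 -0.57  0.59] M [ 0.06   0.006 -0.018] axial -0.02
shift tool [ 0.0123  0.006  -0.0041]
rotvec tool [0.28 0.69 1.09]
```

```bash
python3 -m inch '[0.005,0.003,-0.002,0.2,0.4,0.6,0.0876, 0.004,0.003,-0.002,0.1,0.3,0.5,0.0876,0,0,0,0,0,0,0.0876]'
python3 - <<'E'
from h import *
st([.5555,-.0248,.249],157)
E
```

```text
clock: 4.75
tool_pos: [0.5568, -0.0244, 0.2572]
orientation: [-54.8, 89.7, 12.3]
force: [-0.4, -0.9, -0.3]
opening: 0.0874
t 4.75 p [ 0.5568 -0.0244  0.2572] x [ 0.006  0.001 -1.   ] yhead 157.07 q [ 17.6  17.6 -25.2   0.  -46.8 -40.6] op 0.0874
F [-0.41 -0.92 -0.3 ] M [ 0.112 -0.078  0.   ] axial -0.0
shift tool [ 0.0082  0.0011 -0.001 ]
rotvec tool [0.07 0.2  0.28]
```

```bash
python3 -m inch '[0.006,0.001,-0.001,0,0.2,0.3,0.0876, 0.002,0,0,0,0.1,0.1,0.0876,0,0,0,0,0,0,0.0876]'
python3 - <<'E'
from h import *
st([.5555,-.0248,.249],157)
E
```

```text
clock: 5.12
tool_pos: [0.5556, -0.0249, 0.2494]
orientation: [133.3, 89.9, -159.7]
force: [0.2, 0.3, 1.0]
opening: 0.0878
t 5.12 p [ 0.5556 -0.0249  0.2494] x [-0.002 -0.001 -1.   ] yhead 157.09 q [ 17.6  18.2 -25.6   0.  -46.3 -40.5] op 0.0878
F [0.23 0.31 1.03] M [ 0.057 -0.101  0.008] axial 0.008
shift tool [0.0004 0.0002 0.    ]
rotvec tool [ 0.09 -0.09 -0.09]
```

```bash
python3 -m inch '[0,0,0,0,0,0,0.03,0,0,0,0,0,0,0.03,0,0,0,0,0,0,0.03,0,0,0,0,0,0,0.03]'
python3 -m inch '[0,0,0,0,0,0,0.018,0,0,0,0,0,0,0.018]'; python3 -m inch '[0,0,0,0,0,0,0.010,0,0,0,0,0,0,0.010,0,0,0,0,0,0,0.010,0,0,0,0,0,0,0.010]'
python3 - <<'E'
from h import *
st([.5555,-.0248,.249],157)
E
```

```text
clock: 5.62
tool_pos: [0.5558, -0.0248, 0.2494]
orientation: [134.3, 89.9, -158.6]
force: [0.2, 0.0, 0.7]
opening: 0.0533
clock: 5.88
tool_pos: [0.5558, -0.0249, 0.2494]
orientation: [134.4, 89.9, -158.5]
force: [-0.4, -0.0, 0.3]
opening: 0.0329
clock: 6.38
tool_pos: [0.5563, -0.025, 0.2495]
orientation: [165.1, 89.9, -127.8]
force: [-0.3, -0.4, -0.5]
opening: 0.0136
t 6.38 p [ 0.5563 -0.025   0.2495] x [-0.001 -0.001 -1.   ] yhead 157.1 q [ 17.6  18.2 -25.6   0.1 -46.3 -40.5] op 0.0136
F [-0.28 -0.44 -0.52] M [-0.004 -0.237 -0.035] axial -0.035
shift tool [ 0.0005  0.0008 -0.0001]
rotvec tool [ 0.1  -0.08 -0.02]
```

```bash
cat > q.py <<'E'
from h import *
st()
E
python3 -m inch '[0,0,0,3,0,0,0]'; python3 q.py;python3 -m inch '[0,0,0,3,0,0,0]'; python3 q.py
```

```text
clock: 6.5
tool_pos: [0.5563, -0.025, 0.2495]
orientation: [165.7, 89.9, -130.2]
force: [1.2, 0.2, -1.1]
opening: 0.0142
t 6.5 p [ 0.5563 -0.025   0.2495] x [-0.001 -0.001 -1.   ] yhead 154.04 q [ 17.6  18.2 -25.6   0.1 -46.3 -43.6] op 0.0142
F [ 1.16  0.18 -1.13] M [-0.066 -0.313  0.055] axial 0.055
clock: 6.62
tool_pos: [0.5563, -0.025, 0.2495]
orientation: [165.5, 89.9, -133.5]
force: [1.1, -0.6, -1.8]
opening: 0.0141
t 6.62 p [ 0.5563 -0.025   0.2495] x [-0.001 -0.001 -1.   ] yhead 150.96 q [ 17.6  18.2 -25.6   0.1 -46.3 -46.7] op 0.0141
F [ 1.12 -0.58 -1.81] M [-0.162 -0.369  0.128] axial 0.128
```

```bash
cat > q.py <<'E'
from h import *
o=ctrl.get_obs();R=Rm(o["orientation"])
print("  HEAD",round(np.degrees(np.arctan2(R[1,1],R[0,1])),2),"AX",round(float(-np.dot(o["moment"],R[:,0])),3),"F",np.round(o["force"],1),"p",np.round(o["tool_pos"],4),"j6",round(o["joint_pos"][5],1))
E
for i in 1; do
python3 -m inch '[0,0,0,3,0,0,0]' >/dev/null; python3 q.py;python3 -m inch '[0,0,0,3,0,0,0]'>/dev/null; python3 q.py
python3 -m inch '[0,0,0,3,0,0,0]' >/dev/null; python3 q.py;python3 -m inch '[0,0,0,3,0,0,0]'>/dev/null; python3 q.py
python3 -m inch '[0,0,0,3,0,0,0]' >/dev/null; python3 q.py;python3 -m inch '[0,0,0,3,0,0,0]'>/dev/null; python3 q.py
done
```

```text
HEAD 147.87 AX 0.098 F [ 0.9 -1.  -1.2] p [ 0.5563 -0.025   0.2495] j6 -49.8
  HEAD 144.79 AX 0.167 F [ 1.6 -1.1 -1. ] p [ 0.5562 -0.0249  0.2495] j6 -52.9
  HEAD 141.7 AX 0.066 F [ 0.6 -0.5 -0.7] p [ 0.5562 -0.0249  0.2495] j6 -55.9
  HEAD 138.59 AX -0.097 F [ 0.3 -2.2 -0. ] p [ 0.5562 -0.0249  0.2495] j6 -59.0
  HEAD 135.49 AX -0.034 F [ 0.4 -2.3 -1.4] p [ 0.5562 -0.0249  0.2495] j6 -62.2
  HEAD 132.39 AX 0.001 F [ 0.6 -1.3 -0.4] p [ 0.5561 -0.0248  0.2495] j6 -65.3
```

```bash

python3 -m inch '[0,0,0,3,0,0,0]' >/dev/null; python3 q.py;python3 -m inch '[0,0,0,3,0,0,0]'>/dev/null; python3 q.py
python3 -m inch '[0,0,0,3,0,0,0]' >/dev/null; python3 q.py;python3 -m inch '[0,0,0,3,0,0,0]'>/dev/null; python3 q.py
python3 -m inch '[0,0,0,3,0,0,0]' >/dev/null; python3 q.py;python3 -m inch '[0,0,0,3,0,0,0]'>/dev/null; python3 q.py
```

```text
HEAD 129.29 AX 0.097 F [ 1.1 -0.7 -1.3] p [ 0.5561 -0.0248  0.2495] j6 -68.3
  HEAD 126.2 AX 0.14 F [ 1.1 -1.  -0.5] p [ 0.5561 -0.0248  0.2495] j6 -71.4
  HEAD 123.12 AX 0.187 F [ 0.6 -0.5 -0.8] p [ 0.5561 -0.0247  0.2495] j6 -74.5
  HEAD 120.03 AX 0.129 F [ 1.6 -0.7 -1. ] p [ 0.5561 -0.0247  0.2495] j6 -77.6
  HEAD 116.93 AX -0.116 F [ 0.5 -1.4 -0.8] p [ 0.5561 -0.0247  0.2495] j6 -80.7
  HEAD 113.82 AX -0.023 F [ 0.6 -0.3 -1.2] p [ 0.556  -0.0247  0.2495] j6 -83.8
```

```bash

python3 -m inch '[0,0,0,3,0,0,0]' >/dev/null; python3 q.py;python3 -m inch '[0,0,0,3,0,0,0]'>/dev/null; python3 q.py
```

```text
HEAD 110.72 AX 0.054 F [ 0.4 -0.7 -1.8] p [ 0.556  -0.0246  0.2496] j6 -86.9
  HEAD 107.62 AX 0.069 F [ 0.6 -1.  -0.7] p [ 0.556  -0.0246  0.2495] j6 -90.0
```

```bash
python3 -m inch '[0,0,0,2,0,0,0]' >/dev/null; python3 q.py;python3 -m inch '[0,0,0,0,0,0,0]'>/dev/null; python3 q.py
```

```text
HEAD 105.55 AX 0.119 F [ 0.7 -0.4 -1.6] p [ 0.556  -0.0246  0.2496] j6 -92.1
  HEAD 105.56 AX 0.088 F [ 0.7 -0.5 -1.3] p [ 0.556  -0.0245  0.2496] j6 -92.1
```

```bash

python3 -m inch '[0,0,0,3,0,0,0]' >/dev/null; python3 q.py;python3 -m inch '[0,0,0,3,0,0,0]'>/dev/null; python3 q.py
python3 -m inch '[0,0,0,3,0,0,0]' >/dev/null; python3 q.py;python3 -m inch '[0,0,0,3,0,0,0]'>/dev/null; python3 q.py;python3 -m inch '[0,0,0,3,0,0,0]'>/dev/null; python3 q.py
```

```text
HEAD 102.57 AX 0.153 F [ 1.7  0.  -0.6] p [ 0.556  -0.0245  0.2495] j6 -95.1
  HEAD 99.53 AX 0.143 F [ 0.9 -1.  -1.3] p [ 0.556  -0.0245  0.2495] j6 -98.1
  HEAD 96.49 AX 0.006 F [ 0.6  0.2 -1.4] p [ 0.556  -0.0244  0.2495] j6 -101.2
  HEAD 93.43 AX -0.087 F [ 0.7 -0.8 -0.8] p [ 0.556  -0.0244  0.2495] j6 -104.2
  HEAD 90.37 AX 0.006 F [ 0.8 -0.8 -1.4] p [ 0.556  -0.0244  0.2495] j6 -107.3
```

Near the third click centre. From here I'll take smaller steps.

```bash

python3 -m inch '[0,0,0,2,0,0,0]' >/dev/null; python3 q.py;python3 -m inch '[0,0,0,2,0,0,0]'>/dev/null; python3 q.py
python3 -m inch '[0,0,0,2,0,0,0]' >/dev/null; python3 q.py; python3 -m inch '[0,0,0,0,0,0,0]'>/dev/null; python3 q.py
```

```text
HEAD 88.32 AX -0.032 F [ 1.3 -1.1 -0.8] p [ 0.556  -0.0244  0.2495] j6 -109.3
  HEAD 86.26 AX 0.088 F [ 0.9  0.3 -1.1] p [ 0.556  -0.0244  0.2495] j6 -111.4
  HEAD 84.16 AX 0.153 F [ 0.5  0.  -0.6] p [ 0.556  -0.0243  0.2495] j6 -113.5
  HEAD 84.16 AX 0.2 F [ 1.6 -1.  -1. ] p [ 0.556  -0.0243  0.2495] j6 -113.5
```

```bash

python3 -m inch '[0,0,0,1,0,0,0]' >/dev/null; python3 q.py;python3 -m inch '[0,0,0,0,0,0,0]'>/dev/null; python3 q.py
python3 -m inch '[0,0,0,1,0,0,0]' >/dev/null; python3 q.py; python3 -m inch '[0,0,0,0,0,0,0]'>/dev/null; python3 q.py; python3 -m inch '[0,0,0,0,0,0,0]'>/dev/null; python3 q.py
```

```text
HEAD 83.14 AX 0.265 F [ 1.3 -0.9 -1.4] p [ 0.556  -0.0243  0.2495] j6 -114.5
  HEAD 83.13 AX 0.197 F [ 1.2 -0.8 -2.1] p [ 0.556  -0.0243  0.2495] j6 -114.5
  HEAD 82.1 AX 0.279 F [ 0.8 -0.6 -1.8] p [ 0.556  -0.0243  0.2496] j6 -115.6
  HEAD 82.09 AX 0.334 F [ 0.  -0.  -1.3] p [ 0.556  -0.0243  0.2495] j6 -115.6
  HEAD 82.1 AX 0.261 F [ 0.9 -0.  -0.3] p [ 0.556  -0.0243  0.2495] j6 -115.6
```

About 0.29 N m averaged over several readings, 7° past the click centre. The ordinary clicks peaked at 0.15–0.19 (one reading each), so this is the stop. The stop centre is at a heading of about 89°, and three clicks back is about 156.5°.

```bash

python3 -m inch '[0,0,0,-3,0,0,0,0,0,0,-3,0,0,0,0,0,0,-3,0,0,0]' >/dev/null; python3 q.py
python3 -m inch '[0,0,0,-3,0,0,0,0,0,0,-3,0,0,0]'>/dev/null; python3 q.py
python3 -m inch '[0,0,0,-3,0,0,0,0,0,0,-3,0,0,0]'>/dev/null; python3 q.py
python3 -m inch '[0,0,0,-3,0,0,0,0,0,0,-3,0,0,0]'>/dev/null; python3 q.py
python3 -m inch '[0,0,0,-3,0,0,0,0,0,0,-3,0,0,0]'>/dev/null; python3 q.py
python3 -m inch '[0,0,0,-3,0,0,0,0,0,0,-3,0,0,0]'>/dev/null; python3 q.py
python3 -m inch '[0,0,0,-3,0,0,0,0,0,0,-3,0,0,0]'>/dev/null; python3 q.py
python3 -m inch '[0,0,0,-3,0,0,0,0,0,0,-3,0,0,0]'>/dev/null; python3 q.py
```

```text
HEAD 91.31 AX -0.085 F [ 0.7 -0.5 -1.4] p [ 0.556  -0.0244  0.2495] j6 -106.3
  HEAD 97.44 AX -0.183 F [ 1.1 -1.4 -1.3] p [ 0.556  -0.0245  0.2495] j6 -100.2
  HEAD 103.56 AX -0.026 F [ 1.5 -1.5 -1.6] p [ 0.556  -0.0247  0.2495] j6 -94.0
  HEAD 109.72 AX 0.006 F [ 1.  -0.9 -0.6] p [ 0.556  -0.0248  0.2496] j6 -87.8
  HEAD 115.87 AX -0.069 F [ 1.3 -1.7 -0.3] p [ 0.556  -0.0249  0.2495] j6 -81.7
  HEAD 121.99 AX -0.131 F [ 0.6 -0.7 -1.9] p [ 0.556  -0.025   0.2495] j6 -75.5
  HEAD 128.14 AX 0.112 F [ 1.9 -0.1 -0.3] p [ 0.556  -0.0251  0.2495] j6 -69.3
  HEAD 134.3 AX -0.014 F [ 1.1 -0.2 -0.9] p [ 0.5561 -0.0252  0.2495] j6 -63.2
```

```bash

python3 -m inch '[0,0,0,-3,0,0,0,0,0,0,-3,0,0,0]'>/dev/null; python3 q.py
python3 -m inch '[0,0,0,-3,0,0,0]'>/dev/null; python3 q.py
python3 -m inch '[0,0,0,-3,0,0,0]'>/dev/null; python3 q.py
python3 -m inch '[0,0,0,-3,0,0,0]'>/dev/null; python3 q.py
python3 -m inch '[0,0,0,-3,0,0,0]'>/dev/null; python3 q.py
python3 -m inch '[0,0,0,-3,0,0,0]'>/dev/null; python3 q.py
python3 -m inch '[0,0,0,-0.5,0,0,0,0,0,0,0,0,0,0,0,0,0,0,0,0,0,0,0,0,0,0,0,0]'>/dev/null; python3 q.py
```

```text
HEAD 140.44 AX -0.129 F [ 1.  -0.9 -0.3] p [ 0.5561 -0.0253  0.2495] j6 -57.0
  HEAD 143.51 AX -0.144 F [ 0.8 -0.8 -0.9] p [ 0.5561 -0.0254  0.2495] j6 -53.9
  HEAD 146.57 AX -0.161 F [ 1.5 -1.  -1.6] p [ 0.5561 -0.0254  0.2495] j6 -50.9
  HEAD 149.64 AX 0.097 F [ 2.  -0.4 -1.9] p [ 0.5562 -0.0255  0.2495] j6 -47.8
  HEAD 152.73 AX 0.018 F [ 0.9 -0.2 -1.1] p [ 0.5562 -0.0255  0.2495] j6 -44.7
  HEAD 155.81 AX -0.026 F [ 0.3 -0.5 -1.9] p [ 0.5562 -0.0255  0.2495] j6 -41.6
  HEAD 156.17 AX -0.003 F [ 1.7 -0.4 -0.7] p [ 0.5562 -0.0256  0.2495] j6 -41.2
```

Three snaps back and the torque is near 0. Next I'll release the grip and lift.

```bash

python3 -m inch '[0,0,0,0,0,0,0.05,0,0,0,0,0,0,0.05,0,0,0,0,0,0,0.05]'; python3 q.py
python3 -m inch '[-0.02,0,0,0,0,0,0.05,-0.03,0,0,0,0,0,0.05,-0.03,0,0,0,0,0,0.05,-0.02,0,0,0,0,0,0.05,0,0,0,0,0,0,0.05]'
python3 - <<'E'
from h import *
st()
t=ctrl.snapshot("top");s=ctrl.snapshot("side")
crop(t,250,180,130,100,6,"pics/t4.png");crop(s,270,150,130,110,6,"pics/s4.png")
E
```

```text
clock: 14.25
tool_pos: [0.556, -0.0255, 0.2496]
orientation: [52.2, 89.9, 118.3]
force: [0.4, 0.1, 0.2]
opening: 0.0385
  HEAD 156.14 AX -0.003 F [0.4 0.1 0.2] p [ 0.556  -0.0255  0.2496] j6 -41.2
clock: 14.88
tool_pos: [0.5556, -0.0257, 0.352]
orientation: [86.8, 89.8, 152.9]
force: [-0.2, 0.6, -0.6]
opening: 0.05
t 14.88 p [ 0.5556 -0.0257  0.352 ] x [-0.003  0.001 -1.   ] yhead 156.13 q [ 17.5  11.8 -18.6  -0.2 -59.6 -41.3] op 0.05
F [-0.15  0.58 -0.55] M [ 0.121 -0.073  0.031] axial 0.031
```

View pics/s4.png

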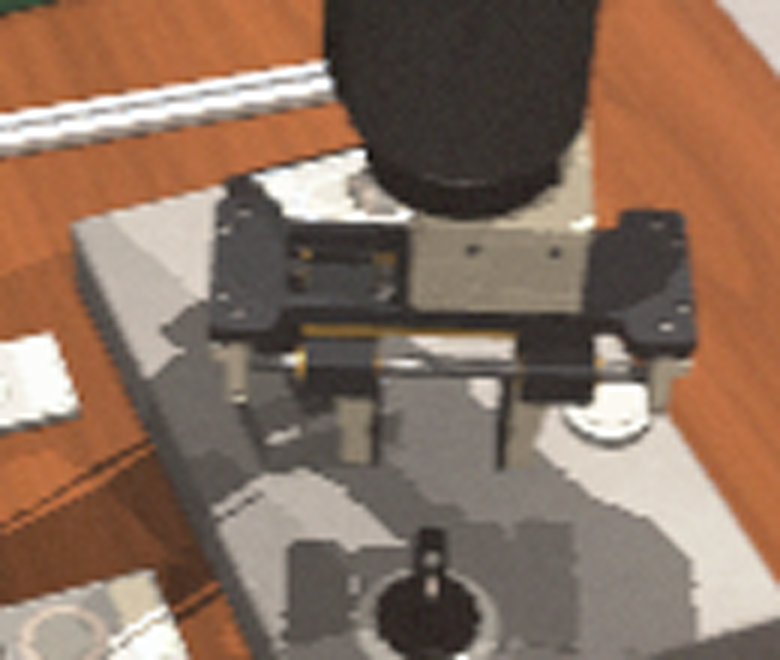

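View pics/t4.png

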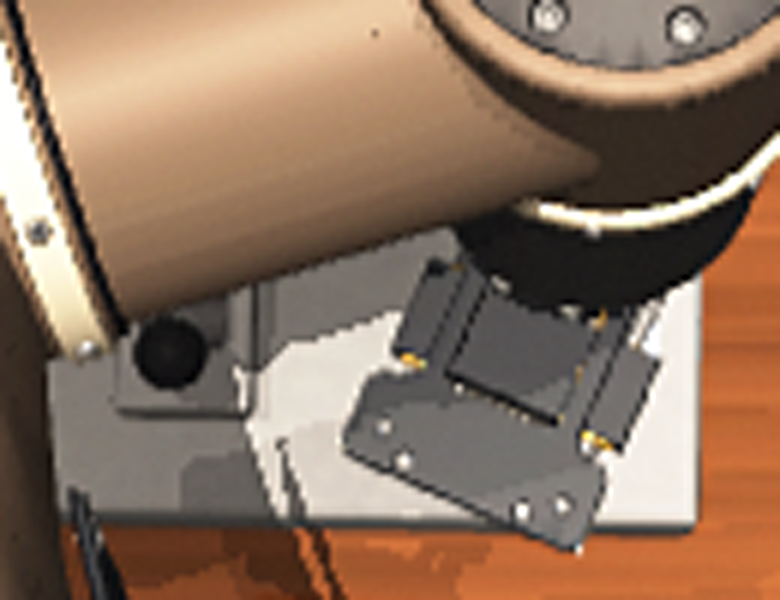

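The side view shows the dial's mark back at its initial direction. The top view shows the ball at crop (170,352), about (278,239) in full pixels and unmoved, so it is still at about (0.537, 0.115). Next I'll turn the jaw axis along x, close, and go to the robot's side of the ball.

```bash

python3 -m inch '[0,0,0,-8,0,0,0,0,0,0,-8,0,0,0,0,0,0,-7.5,0,0,0,0,0,0,0,0,0,0]'
python3 -c "
from h import *
st([.487,.115,.352],180)"
```

```text
clock: 15.48
tool_pos: [0.5536, -0.026, 0.3448]
orientation: [90.8, 89.2, -179.0]
force: [-0.4, -0.4, -0.5]
opening: 0.0158
t 15.47 p [ 0.5536 -0.026   0.3448] x [-0.014 -0.    -1.   ] yhead -179.8 q [ 17.5  12.2 -19.1  -0.3 -59.4 -17.1] op 0.0158
F [-0.36 -0.43 -0.55] M [ 0.1   -0.107 -0.021] axial -0.019
shift tool [-0.0063  0.0662  0.1412]
rotvec tool [ 0.2  -0.01 -0.82]
```

```bash

python3 -m inch '[-0.006,0.022,0.047,0,0,-0.4,0,0,0.022,0.047,0,0,-0.4,0,0,0.022,0.047,0,0,0,0,0,0,0,0,0,0,0]'
python3 -c "
from h import *
st([.487,.115,.278],180)"
```

```text
clock: 15.98
tool_pos: [0.4859, 0.118, 0.3478]
orientation: [117.2, 89.7, -153.6]
force: [0.6, 0.3, 0.6]
opening: -0.0001
t 15.97 p [0.4859 0.118  0.3478] x [-0.005 -0.002 -1.   ] yhead 179.23 q [ 36.2   6.8 -25.6  -0.1 -57.9 -36.9] op -0.0001
F [0.61 0.32 0.57] M [ 0.049 -0.086  0.039] axial 0.039
shift tool [ 0.0698 -0.0015 -0.0029]
rotvec tool [-0.77 -0.13 -0.26]
```

```bash

python3 -m inch '[0.025,-0.0005,-0.003,-0.8,-0.1,-0.3,0,0.025,0,0,0,0,0,0,0.015,0,0,0,0,0,0,0,0,0,0,0,0,0]'
python3 - <<'E'
from h import *
st([.487,.115,.278],180)
t=ctrl.snapshot("top");s=ctrl.snapshot("side")
crop(t,230,180,130,100,6,"pics/t5.png");crop(s,260,150,120,100,6,"pics/s5.png")
E
```

```text
clock: 16.48
tool_pos: [0.4863, 0.1138, 0.2797]
orientation: [153.3, 89.9, -117.2]
force: [0.4, 0.5, -0.4]
opening: 0.0005
t 16.48 p [0.4863 0.1138 0.2797] x [-0.001 -0.002 -1.   ] yhead 179.5 q [ 35.8  11.1 -30.8   0.1 -48.2 -36.3] op 0.0005
F [ 0.44  0.49 -0.42] M [ 0.097 -0.031  0.029] axial 0.029
shift tool [ 0.0017 -0.0007  0.0012]
rotvec tool [-0.5  -0.11 -0.06]
```

View pics/s5.png

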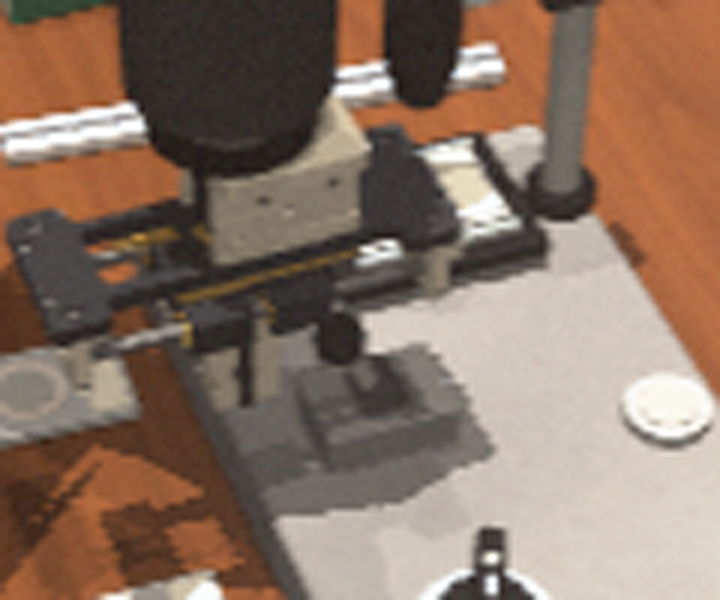

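View pics/t5.png

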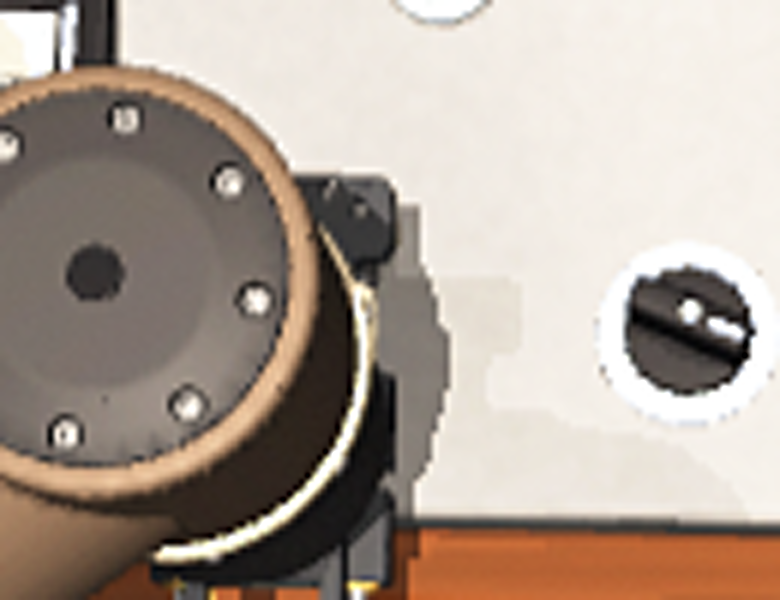

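The side view shows closed fingers on the robot's side of the ball (crop (340,335)), lined up with it, and the carriage above it clear. In the top view the dial mark is unchanged. Next I'll push along +x (tool −y).

```bash

python3 -m inch '[0,-0.008,0,0,0,0,0,0,-0.008,0,0,0,0,0]' >/dev/null; python3 q.py
for k in 1; do
python3 -m inch '[0,-0.006,0,0,0,0,0]' >/dev/null; python3 q.py
python3 -m inch '[0,-0.006,0,0,0,0,0]' >/dev/null; python3 q.py
python3 -m inch '[0,-0.006,0,0,0,0,0]' >/dev/null; python3 q.py
python3 -m inch '[0,-0.006,0,0,0,0,0]' >/dev/null; python3 q.py
done
```

```text
HEAD 179.53 AX -0.013 F [0.5 1.1 0. ] p [0.504  0.1141 0.2826] j6 -35.1
  HEAD 179.51 AX 0.068 F [-4.9 -0.   3.2] p [0.5108 0.114  0.283 ] j6 -34.7
  HEAD 179.49 AX -0.053 F [-2.4 -0.5  2. ] p [0.5169 0.1138 0.283 ] j6 -34.3
  HEAD 179.48 AX -0.003 F [-1.9  0.5  1.9] p [0.5233 0.1137 0.2831] j6 -33.8
  HEAD 179.48 AX 0.019 F [-1.6 -1.   1.8] p [0.5297 0.1137 0.2831] j6 -33.4
```

```bash

python3 -m inch '[0.001,-0.006,0,0,0,0,0]' >/dev/null; python3 q.py
python3 -m inch '[0.001,-0.006,0,0,0,0,0]' >/dev/null; python3 q.py
python3 -m inch '[0.001,-0.005,0,0,0,0,0]' >/dev/null; python3 q.py
python3 -m inch '[0,-0.003,0,0,0,0,0]' >/dev/null; python3 q.py
python3 -m inch '[0,-0.002,0,0,0,0,0]' >/dev/null; python3 q.py
```

```text
HEAD 179.49 AX -0.035 F [-1.7  0.6  2.1] p [0.5362 0.1136 0.2822] j6 -33.0
  HEAD 179.49 AX -0.005 F [-2.1 -0.1  2.1] p [0.5427 0.1136 0.2811] j6 -32.7
  HEAD 179.49 AX 0.025 F [-1.7 -0.   1.2] p [0.5482 0.1136 0.28  ] j6 -32.3
  HEAD 179.48 AX -0.008 F [-1.8 -0.  -0.9] p [0.5514 0.1135 0.2796] j6 -32.1
  HEAD 179.47 AX 0.005 F [-1.8 -0.1  0.2] p [0.5534 0.1135 0.2793] j6 -32.0
```

```bash

python3 -m inch '[0,-0.002,0,0,0,0,0]' >/dev/null; python3 q.py
python3 -m inch '[0,-0.002,0,0,0,0,0]' >/dev/null; python3 q.py
python3 -m inch '[0,-0.002,0,0,0,0,0]' >/dev/null; python3 q.py
```

```text
HEAD 179.45 AX 0.106 F [-7.9  2.   4.7] p [0.5549 0.1134 0.2789] j6 -31.9
  HEAD 179.44 AX 0.128 F [-13.5   3.6  10.5] p [0.5557 0.1133 0.2788] j6 -31.8
  HEAD 179.43 AX 0.11 F [-12.    3.9   7.9] p [0.5562 0.1133 0.2787] j6 -31.7
```

The lever has reached its end stop: the push force rose from 2 N to 13 N. Next I'll hold briefly, back off and lift.

```bash

python3 -m inch '[0,0,0,0,0,0,0,0,0,0,0,0,0,0]' >/dev/null; python3 q.py
python3 -m inch '[0,0.01,0,0,0,0,0,0,0.025,0,0,0,0,0,0,0.03,0,0,0,0,0,0,0,0,0,0,0,0]' >/dev/null; python3 q.py
python3 -m inch '[-0.05,0,0,0,0,0,0,-0.05,0,0,0,0,0,0,0,0,0,0,0,0,0,0,0,0,0,0,0,0]' >/dev/null; python3 q.py
python3 - <<'E'
from h import *
st()
t=ctrl.snapshot("top");s=ctrl.snapshot("side")
cv2.imwrite("pics/t6.png",t["color"][:,:,::-1]);crop(s,260,150,120,120,5,"pics/s6.png")
E
```

```text
HEAD 179.45 AX -0.05 F [-1.1  0.6 -1.4] p [0.5557 0.1134 0.279 ] j6 -31.6
  HEAD 179.42 AX 0.008 F [ 0.   0.1 -0.2] p [0.4888 0.1139 0.2797] j6 -36.0
  HEAD 179.48 AX 0.019 F [-0.  -0.   0.2] p [0.4899 0.1141 0.3831] j6 -36.0
t 19.57 p [0.4899 0.1141 0.3831] x [-0.001  0.001 -1.   ] yhead 179.48 q [ 35.5   5.2 -22.4  -0.1 -62.4 -36. ] op 0.0002
F [-0.  -0.   0.2] M [ 0.024 -0.015  0.019] axial 0.019
```

View pics/s6.png

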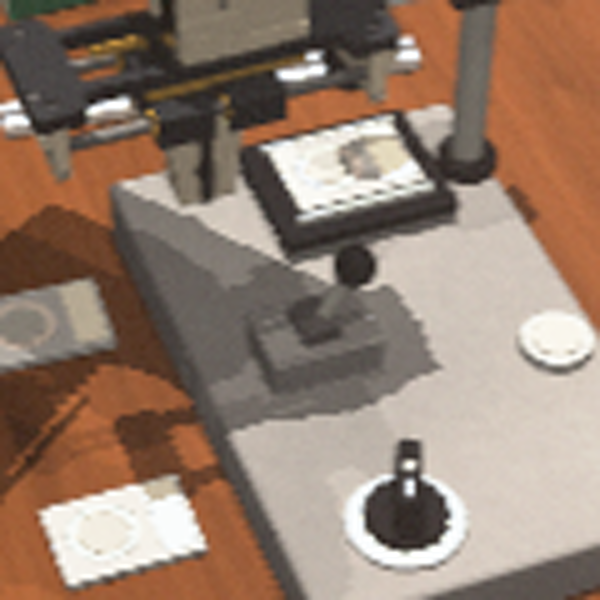

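View pics/t6.png

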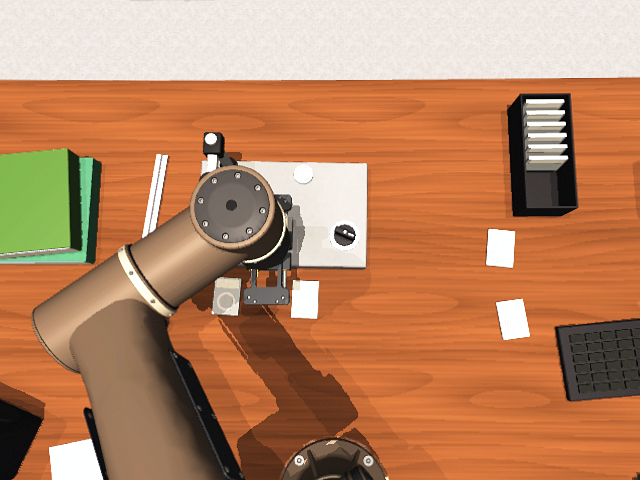

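The ball is now on the far side (side crop (355,265)), the bystanders are in place, and the gripper is clear. One numeric check of the lever and dial before I hand in.

```bash
python3 - <<'E'
from h import *
t=ctrl.snapshot("top");s=ctrl.snapshot("side")
print("ball",onplane(s,[331,203],.116), "hinge ~.558")
g=t["color"][222:240,335:355].min(2);n,l,a,c=cv2.connectedComponentsWithStats((g>110).astype(np.uint8))
for i in range(1,n): print(c[i]+[335,222],a[i,4])
E
```

```text
ball [[0.58559236 0.1131705  0.116     ]] hinge ~.558
[345.41860465 223.95348837] 86
[344.5 231.5] 12
[350.625 234.375] 16
```

```bash
python3 -c "
from plant import ctrl
print(ctrl.close_job(), ctrl.get_obs()['clock'])"
```

```text
the job is handed in; nothing more can be done
the job is handed in; nothing more can be done
```

The dial is set three clicks back from its end stop, the lock lever is at its far end, and I handed the job in at about 20 s. The hand-in gave no verdict.

- **End stop:** I turned the dial clockwise through two ordinary clicks, whose torque peaked at 0.15–0.19 N m. At the third it rose steadily to about 0.29 N m (highest reading 0.33, limit 0.5) instead of snapping over. I took that as the stop and held it for over 0.2 s.
- **Three clicks back:** I turned back until three clicks had gone by and the twist torque was about 0, then let go. The wing turned from about 89° to 156°, close to the 67.5° expected. The white mark is back within 0.2 pixel of its starting place, so the dial must have begun three clicks from the stop.
- **Lever:** I pushed it over with closed fingers until the force rose from 2 N to about 13 N at its end, then backed off and lifted clear. The side camera put the ball about 27 mm beyond the hinge; 24 mm was expected, which is within measuring error.
- **Other things on the desk:** the bystanders I could see in the last pictures had not visibly moved. The arm hid the loupe and part of the ruler from the top camera, and I did not measure any of them one by one. The gripper was clear of everything and read no force.

The torque readings carried about 0.03 N m of noise, so two of the readings on the way into the stop were ambiguous. I settled it by going 2° further and averaging.

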